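# Pin the label roll on its stand

## Task

Lock the label roll on its stand: take the red-headed linch pin out of its grey parking block, feel for the cross hole in the end of the stand's spindle and push the pin gently down through it, ring still open over the spindle's free end, until its collar sits flush on the spindle. Then flip the sprung brass ring down over the spindle end until it snaps shut under the pin's tip, let go, and leave the tape measure and the white jar where they stand.

Things in the scene. Friction and masses are not known exactly. Their poses are not given: they have to be found in the camera images.
- roll_stand: Blue stand fixed to the worktop; a flat steel spindle carries a white label roll (73 mm across, x = 30 to 76 mm, axis 72 mm up). Origin on the worktop under the pin hole's place with the spindle fully in; z up; the spindle's free end points along -x. Base plate 90 mm wide, 8 mm thick, x = -5 to 110 mm; upright at x = 92 to 104 mm, 106 mm high. Stand, spindle and roll bear no more than 40 N.
- hole_home (a point): Point of the stand on the spindle's top face (83 mm above the worktop), where the hole is when the spindle is pushed fully in; stand's axes. The spindle slides along x in stiff bushes (15 N shifts it) and always starts partly drawn out, so the true hole lies on y = 0 between x = -3 and -21 mm of here: look or feel for it, best from the roll outward.
- pin_grip (a point): Grip point of the loose linch pin, on its axis 62 mm above its tip, in its red head: a flat tab 12 mm thick (y), 24 mm long (x), 32 to 72 mm above the tip. Grasp across the 12 mm, fingertips 40 mm or more above the tip to clear the ring. z up along the pin; the open ring points along -x.
- pin_tip (a point): Centre of the pin's tip, same axes. 8 mm above the worktop when parked, 55 mm when home. Pin about 110 g, steel, 10 mm thick, 28 mm long below a 20 mm collar 4 mm thick; the last 2 mm cone to 8.4 mm. Spindle round the hole: flat bar 24 mm wide, 16 mm thick, free end 14 mm beyond the hole's centre; vertical through hole 11.6 mm across.
- ring (a joint): Angle of the brass ring on the pin's head, rad: 0 = open, level, pointing along the pin's -x; 1.57 = shut, hanging straight down, its end under the tip. Hinge along y, 35 mm above the tip. A spring holds it at either end with about 4 N at the ring's end; pushed past the middle (0.79) it snaps over by itself.
- ring_end (a point): Middle of the ring's far bar, 41 mm from the hinge; wire 5 mm thick, ring 43 mm wide (y) outside, 33 mm inside.
- pin_block: Grey parking block fixed to the worktop, 50 x 90 x 36 mm, origin at the centre of its underside; two 13 mm holes at y = +22 mm (the pin stands in this one, loosely) and -22 mm (empty).
- tape_measure: Yellow tape measure, 36 x 72 x 62 mm, a bystander; origin at its underside.
- white_jar: White jar, 64 mm across, 105 mm high, a bystander; origin at its underside.
Mind the look-alikes: they are no part of the job. There is more than one size of the roll_stand; the job needs the larger.

How it is judged:
On the way, in this order (a step that is already met when the one before it is completed fails the run):
1. the pin is pushed home through the spindle's hole with its ring still open (z of pin_tip in the frame of roll_stand below 0.0575 m and x of pin_tip in the frame of roll_stand between -0.0235 and 0.0015 m and y of pin_tip in the frame of roll_stand between -0.004 and 0.004 m and angle between pin_tip's own z axis and vertical below 0.12 rad and value of joint ring below 0.4 rad), for 0.2 s.
2. the ring is flipped shut over the spindle end (value of joint ring above 1.4 rad), for 0.2 s.
At the end, for the whole second after the job is handed in: The pin stands upright (within 0.12 rad) in the spindle's hole, its collar within 2.5 mm of the spindle's top, its tip within 4 mm of the spindle's centre line and between -23.5 and 1.5 mm along the stand's x; the ring is shut (over 1.4 rad) with its end under the tip, at rest and released (z of pin_tip in the frame of roll_stand below 0.0575 m and x of pin_tip in the frame of roll_stand between -0.0235 and 0.0015 m and y of pin_tip in the frame of roll_stand between -0.004 and 0.004 m and angle between pin_tip's own z axis and vertical below 0.12 rad and value of joint ring above 1.4 rad and velocity of joint ring below 0.3 rad/s and distance between ring_end and pin_tip below 0.015 m); the robot touches nothing.
It fails at once if the stand, with its spindle and roll, is pushed with more than 40 N (contact force between roll_stand and anything else above 40 N).
It fails at once if the tape measure is shifted by more than 30 mm (distance of tape_measure from where it was at the start of the episode above 0.03 m).
It fails at once if the white jar is shifted by more than 30 mm (distance of white_jar from where it was at the start of the episode above 0.03 m).
It also fails if it takes over 72 s, if anything falls off the work surface, if the arm or the gripper's body presses on something with over 40 N, if the wrist force passes 120 N, or if a joint passes its speed limit or range.

## Robot

A 7-joint arm with a two-finger parallel gripper is mounted at the origin on a cart in front of the work surface, level with it; the furniture and walls round the work are solid. World frame = base frame: x ahead of the robot, y to its left, z up, the work surface at z = 0. Lengths are in m, angles in rad, forces in N, time in s.
With the tool pointing down it reaches from about 0.425 to 0.875 m from the base axis. Payload 4.7 kg.
Tool frame: the origin (TCP) lies at the very end of the fingers, on their centre line; the grasp point (between the pads) lies 19 mm behind it; z points along the fingers, y is the line along which they close (so a half turn about z gives the same grasp; the last joint's range is limited). The gripper opens to 87 mm and grips with 3 to 60 N. Pads are 19 mm wide; open, the fingers measure 117 mm over their backs; the gripper's body (75 mm by 190 mm) begins 51 mm behind the grasp point.
Start: joints at [-1.208, 0.321, -0.07, 1.45, 0.023, 1.371, -0.057], TCP at [0.222, 0.611, 0.186] pointing down, gripper open.
Joint ranges: [-2.86, 2.86], [-0.3, 2.09], [-1.38, 1.24], [0.06, 2.45], [-1.56, 4.7], [0.09, 2.05], [-2.69, 2.69]. Speed limits (rad/s): [2.57, 2.57, 3.14, 3.14, 3.14, 3.14, 3.14].

## Interface

Orientations are given as a rotation vector (axis times angle).
In Python, from bench import ctrl, get_image, job gives the robot as it stands.
- The arm moves only by the shell command python3 -m crank 'ROWS' [FORCE]. ROWS is JSON, a list that holds one entry, the list of rows, each a list of 5 numbers: the shift along the tool's x, y, z in mm, then the turn about the tool's z in rad, then the closure, from -1 (fully open) to 1 (shut), so that 0 is half open. A call has 1 to 10 rows; each row shifts and turns the commanded pose from where the row before left it, along the tool's axes as they then stand; what a row does not reach is not made up. A row lasts 1/12 s, in which the tool goes at most 41.7 mm and 7.16 degrees, less where a joint would pass 70% of its speed; a pose out of reach is approached as far as the arm can. A call with a gripper value outside its range is refused whole. The fingers move at their own pace and stop on an object; FORCE is the grip in N (left out, the last holds). Time passes only in rows, so rows that do not move let the fingers close. It gives the time, the measured TCP pose, the force, the opening and the grip force at its end, in the units of the state.
- ctrl.get_state(): the state, without advancing time (a new reading comes with each control period).
- get_image(name): name is "side" or "top"; returns a dict with "pixels" (420x560x3 uint8, red, green, blue), "fx", "fy", "cx", "cy" (pixels), "T" (4x4, takes a point from camera to world coordinates). Camera axes: x right, y down, z forward; pixel columns grow to the right and rows downward; lengths in m; the calibration is good to about 2 mm. A picture is of the moment at which its call begins. There is no depth.
- job.close_job(): hands the job in; it is judged then, once.
The state is a dict: "time": time; "joint_positions": joint angles; "qd": joint speeds; "joint_torque": joint torques, N m; "position": TCP position; "tool_rot": TCP orientation; "ft_force": force on the tool from outside, world axes, zero at the start; "torque": the same for the moment, N m; "grip_width": opening from 0.0 (shut) to 1.0 (fully open); "grip_force": force on a finger pad.
Only numpy, scipy, OpenCV 4.12 (cv2) and the standard library are available. Lean on these libraries where they do the work, as an engineer would, in place of code of your own. Each camera call takes 0.05 s, during which the arm holds its last target. There are 200 camera calls.

## Working session

There is one attempt and no reset: what is moved stays moved. The work goes in short steps, Python scripts to look and compute and a shell command to move; the robot and the scene stay as the last step left them, time stands still between calls to the robot, and variables do not carry over. Pictures are saved under pics/ and viewed, at most 10 in all, crops included, and the job is handed in when it is done.

```bash
ls; mkdir -p pics
python3 - <<'E'
from bench import ctrl,get_image,job
import cv2,numpy as np
s=ctrl.get_state();print({k:np.round(v,3).tolist() for k,v in s.items()})
for n in("top","side"):
    d=get_image(n);cv2.imwrite(f"pics/{n}0.png",d["pixels"][:,:,::-1]);print(n,d["fx"],d["fy"],d["cx"],d["cy"],np.round(d["T"],4).tolist())
E
```

```text
pics
{'time': 0.0, 'joint_positions': [-1.208, 0.322, -0.07, 1.452, 0.023, 1.371, -0.057], 'qd': [0.001, 0.001, -0.0, 0.002, -0.001, -0.0, 0.002], 'joint_torque': [0.0, -49.128, -0.404, -31.253, -0.064, 0.044, 0.0], 'position': [0.222, 0.61, 0.185], 'tool_rot': [-0.545, -3.094, 0.003], 'ft_force': [-0.347, 0.18, 0.024], 'torque': [-0.059, 0.007, -0.004], 'grip_force': 0.0, 'grip_width': 1.0}
top 452.640081248071 452.640081248071 277.9416161744782 206.20883821553545 [[-0.0247, -0.9927, 0.1184, 0.3397], [-0.9997, 0.0241, -0.0068, -0.1336], [0.0039, -0.1186, -0.9929, 1.2141], [0.0, 0.0, 0.0, 1.0]]
side 482.2905574456681 482.2905574456681 284.7666051557438 207.91726693003204 [[0.8854, -0.2338, 0.4017, 0.0743], [-0.4648, -0.4422, 0.7671, -0.9436], [-0.0017, -0.8659, -0.5002, 0.6048], [0.0, 0.0, 0.0, 1.0]]
```

View pics/top0.png

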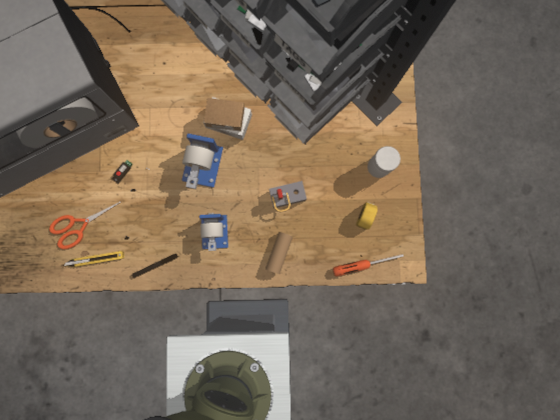

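View pics/side0.png

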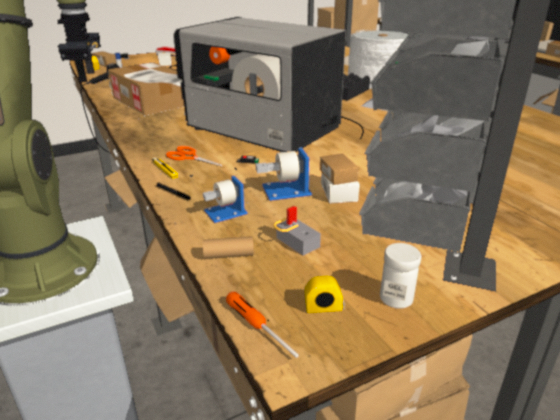

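Two stands are candidates: blue/white at top (203,162) / side (288,172), and at top (214,232) / side (226,198). The first looks larger. The pin in its block is at top (285,197) / side (295,230). I'll confirm this in an enlarged crop.

Run:
```python
import cv2,numpy as np
t=cv2.imread("pics/top0.png")[125:255,170:320];s=cv2.imread("pics/side0.png")[140:260,190:350]
r=lambda a,k:cv2.resize(a,None,fx=k,fy=k,interpolation=cv2.INTER_CUBIC)
cv2.imwrite("pics/t1.png",r(t,4.6));cv2.imwrite("pics/s1.png",r(s,5))
```

```text
(no output)
```

View pics/t1.png

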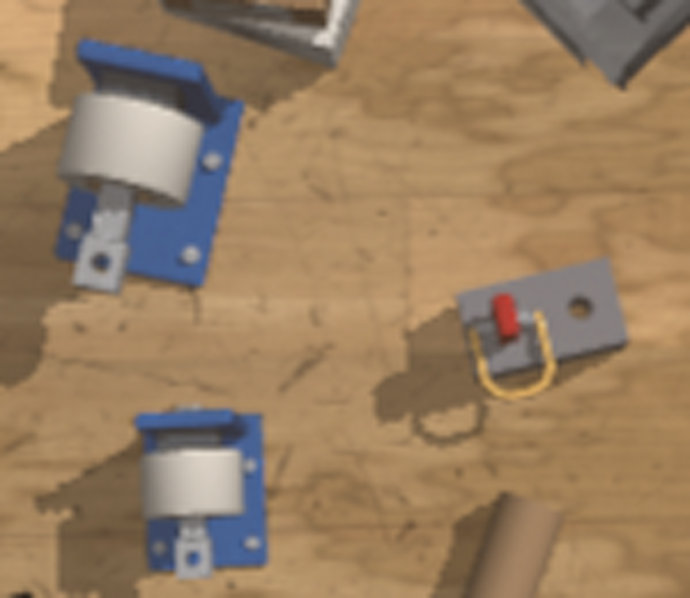

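View pics/s1.png

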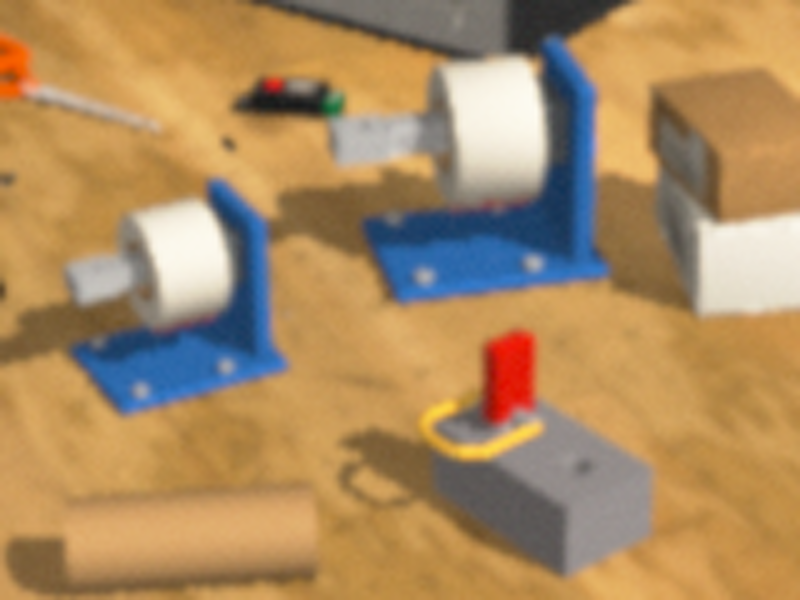

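```bash
cat > h.py <<'E'
from bench import ctrl,get_image,job
import cv2,numpy as np
def ray(d,u,v):
    T=np.array(d["T"]);r=T[:3,:3]@[(u-d["cx"])/d["fx"],(v-d["cy"])/d["fy"],1];return T[:3,3],r/np.linalg.norm(r)
def onz(d,u,v,z):
    o,r=ray(d,u,v);return o+r*(z-o[2])/r[2]
def proj(d,p):
    T=np.array(d["T"]);q=T[:3,:3].T@(np.array(p)-T[:3,3]);return np.array([d["fx"]*q[0]/q[2]+d["cx"],d["fy"]*q[1]/q[2]+d["cy"]])
def tri(a,b):
    A=np.zeros((3,3));y=np.zeros(3)
    for o,r in(a,b):
        P=np.eye(3)-np.outer(r,r);A+=P;y+=P@o
    p=np.linalg.solve(A,y);return p,[np.linalg.norm((np.eye(3)-np.outer(r,r))@(p-o))for o,r in(a,b)]
E
python3 - <<'E'
from h import *
np.set_printoptions(precision=4,suppress=True)
t=get_image("top");s=get_image("side")
C=lambda x,y,z:onz(t,170+x/4.6-.4,125+y/4.6-.4,z)
S=lambda x,y,z:onz(s,190+x/5-.4,140+y/5-.4,z)
print("hole",C(101,262,.083))
pl=[C(203,285,.008),C(55,258,.008),C(243,100,.008)];print("plate",*pl,np.linalg.norm(pl[0]-pl[1]),np.linalg.norm(pl[0]-pl[2]))
for a,b in((pl[0],pl[2]),(pl[1],pl[0])):print("dir",np.degrees(np.arctan2(*(b-a)[[1,0]])))
b=[C(458,293,.036),C(610,258,.036),C(628,340,.036),C(483,378,.036)];print("block",*b,"ctr",(b[0]+b[2])/2,"hole",C(581,307,.036))
for i,j in((0,1),(1,2),(3,2)):print(np.degrees(np.arctan2(*(b[j]-b[i])[[1,0]])),np.linalg.norm(b[j]-b[i]))
def red(d,x0,x1,y0,y1):
    p=d["pixels"].astype(int);m=(p[...,0]>130)&(p[...,1]<60)&(p[...,2]<60);q=np.zeros_like(m);q[y0:y1,x0:x1]=m[y0:y1,x0:x1];v,u=np.nonzero(q);return u.mean(),v.mean(),len(u)
a=red(t,260,310,180,215);c=red(s,280,305,200,235);print(a,c,tri(ray(t,*a[:2]),ray(s,*c[:2])))
# spindle end corners top face
for q in((74,283),(118,293),(85,230),(130,238)):print("sp",C(*q,.083))
# side bases
print("side plate",S(402,300,0),S(607,275,0),S(362,222,.008)," block hole side",S(585,467,.036))
E
```

```text
hole [0.5428 0.0757 0.083 ]
plate [0.5412 0.0299 0.008 ] [0.5593 0.1165 0.008 ] [0.6516 0.0053 0.008 ] 0.0885301563257316 0.11309812225279414
dir -12.541241232907613
dir -101.81965922909012
block [ 0.5283 -0.1197  0.036 ] [ 0.5465 -0.2074  0.036 ] [ 0.4988 -0.2162  0.036 ] [ 0.479  -0.1329  0.036 ] ctr [ 0.5136 -0.168   0.036 ] hole [ 0.5185 -0.1899  0.036 ]
-78.25982946189343 0.08951989934584646
-169.54575184573744 0.04851735281269051
-76.60619000407357 0.08564104548391023
(np.float64(278.875), np.float64(194.625), 8) (np.float64(290.98473282442745), np.float64(214.793893129771), 131) (array([ 0.5075, -0.1448,  0.0624]), [np.float64(0.0005034394158051556), np.float64(0.0005034394158051279)])
sp [0.5314 0.0906 0.083 ]
sp [0.5253 0.0664 0.083 ]
sp [0.5609 0.0845 0.083 ]
sp [0.5558 0.0597 0.083 ]
side plate [0.5464 0.0398 0.    ] [0.6537 0.0137 0.    ] [0.5594 0.115  0.008 ]  block hole side [ 0.5225 -0.1894  0.036 ]
```

The upper-left stand (hole at crop (101,262)) measures 90 x 113 mm in plan, so it is the larger one and matches the description. Its yaw is about -12° and the hole is about 13 mm out from home. The pin is at about (0.509, -0.146), with the block's yaw about +12°.

```bash
cat >> h.py <<'E'
from scipy.spatial.transform import Rotation as Ro
def go(x,y,z,yaw):  # yaw deg of pin x axis; tool x points opposite
    s=ctrl.get_state();R=Ro.from_rotvec(s["tool_rot"]);M=R.as_matrix()
    th=np.arctan2(M[1,0],M[0,0]);w=th-np.radians(yaw+180);w=(w+np.pi)%(2*np.pi)-np.pi
    d=np.array([x,y,z])-s["position"]
    M2=(R*Ro.from_rotvec([0,0,w])).as_matrix()
    print("t%.2f"%s["time"],"pos",np.round(s["position"],4),"yaw %.2f"%(np.degrees(th)%360-180),"tilt",np.round(M[:2,2],4),"F",np.round(s["ft_force"],1),"w",round(s["grip_width"],3),"gf",round(s["grip_force"],1),
     "turn %.3f"%w,"shift",np.round(M2.T@d*1e3,1))
E
python3 - <<'E'
from h import *
t=get_image("top")
C=lambda x,y,z:onz(t,170+x/4.6-.4,125+y/4.6-.4,z)
e=C(519,393,.043);print("ringend",e,"yaw",np.degrees(np.arctan2(*(np.array([.509,-.146])-e[:2])[::-1])),np.linalg.norm(e[:2]-[.509,-.146]))
go(.46,.30,.2,12);go(.509,-.146,.16,12)
E
```

```text
ringend [ 0.46912313 -0.15304215  0.043     ] yaw 10.015018514480618 0.0404939100299749
t0.25 pos [0.2221 0.6106 0.1857] yaw -19.98 tilt [-0.0002 -0.0008] F [-0.4 -0.7 -0.4] w 0.998 gf 0.0 turn -0.558 shift [-168.1 -353.3  -14.1]
t0.25 pos [0.2221 0.6106 0.1857] yaw -19.98 tilt [-0.0002 -0.0008] F [-0.4 -0.7 -0.4] w 0.998 gf 0.0 turn -0.558 shift [-123.4 -799.7   26.2]
```

```bash
python3 -m crank '[[[0,0,-5,-0.112,-1],[0,0,-5,-0.112,-1],[0,0,-5,-0.112,-1],[0,0,0,-0.112,-1],[0,0,0,-0.11,-1]]]' && python3 -m crank '[[[-17,-35,0,0,-1],[-17,-35,0,0,-1],[-17,-35,0,0,-1],[-17,-35,0,0,-1],[-17,-35,0,0,-1],[-17,-35,0,0,-1],[-17,-35,0,0,-1],[-17,-35,0,0,-1],[-17,-35,0,0,-1],[-17,-35,0,0,-1]]]' && python3 -c "
from h import *
go(.509,-.146,.16,11)"
```

```text
time: 0.67
position: [0.2222, 0.611, 0.2015]
tool_rot: [-0.337, 3.123, 0.001]
ft_force: [-0.4, 0.4, 0.1]
grip_width: 1.001
grip_force: 0.0
time: 1.5
position: [0.462, 0.3022, 0.2014]
tool_rot: [-0.328, 3.124, 0.001]
ft_force: [0.9, 1.2, -1.2]
grip_width: 1.0
grip_force: 0.0
t1.50 pos [0.462  0.3022 0.2014] yaw 11.99 tilt [0.0004 0.0005] F [ 0.9  1.2 -1.2] w 1.0 gf 0.0 turn 0.017 shift [  39.4 -448.9   41.2]
```

```bash
python3 -m crank '[[[3,-40,0,0.017,-1],[4,-40,0,0,-1],[4,-40,0,0,-1],[4,-40,0,0,-1],[4,-40,0,0,-1],[4,-40,0,0,-1],[4,-40,0,0,-1],[4,-40,0,0,-1],[4,-40,0,0,-1],[4,-40,0,0,-1]]]' && python3 -m crank '[[[0,-35,15,0,-1],[0,-14,20,0,-1],[0,0,6,0,-1],[0,0,0,0,-1]]]'; python3 -c "
from h import *
d=get_image('side');c=d['pixels'][150:290,210:390];cv2.imwrite('pics/s2.png',cv2.resize(c,None,fx=4,fy=4,interpolation=2)[:,:,::-1])
go(.509,-.146,.051,11)"
```

```text
time: 2.33
position: [0.4997, -0.0981, 0.2014]
tool_rot: [-0.301, 3.126, 0.001]
ft_force: [1.3, 0.5, -0.1]
grip_width: 1.003
grip_force: 0.0
time: 2.67
position: [0.5077, -0.1444, 0.1582]
tool_rot: [0.298, -3.124, -0.002]
ft_force: [0.5, 1.5, -0.4]
grip_width: 1.0
grip_force: 0.0
t2.72 pos [ 0.5087 -0.1432  0.1594] yaw 11.03 tilt [-0.002  0.001] F [0.3 1.1 0. ] w 0.998 gf 0.0 turn 0.001 shift [  0.   -3.  108.4]
```

View pics/s2.png

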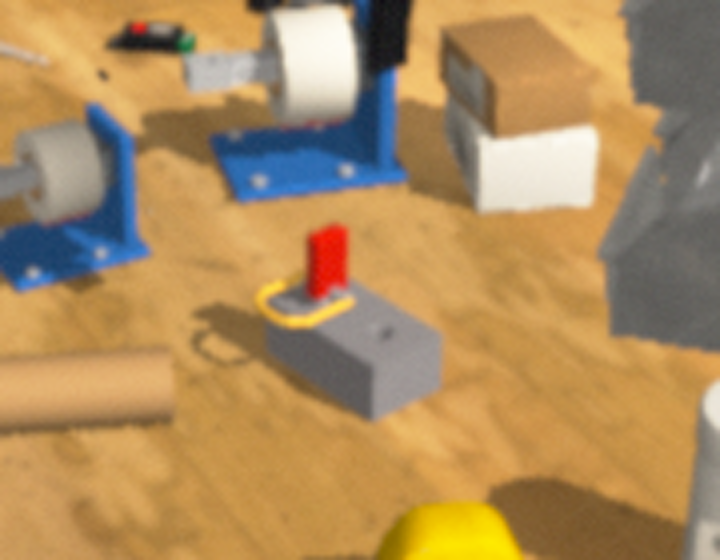

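The picture shows the fingers straddling above the red tab at crop (328,260), with the ring at (270,300) pointing to -x and open. The way down is clear.

```bash
python3 -m crank '[[[0,-1.5,20,0,-1],[0,-1.5,25,0,-1],[0,0,25,0,-1],[0,0,20,0,-1],[0,0,12,0,-1],[0,0,5,0,-1],[0,0,1.5,0,-1],[0,0,0,0,-1],[0,0,0,0,-1]]]' 25 && python3 -m crank '[[[0,0,0,0,1],[0,0,0,0,1],[0,0,0,0,1],[0,0,0,0,1],[0,0,0,0,1],[0,0,0,0,1],[0,0,0,0,1],[0,0,0,0,1],[0,0,0,0,1],[0,0,0,0,1]]]' && python3 -c "
from h import *
go(.509,-.146,.12,11)"
```

```text
time: 3.47
position: [0.5111, -0.1471, 0.053]
tool_rot: [-0.302, 3.125, -0.0]
ft_force: [0.5, -1.0, 0.6]
grip_width: 1.001
grip_force: 0.0
time: 4.3
position: [0.5099, -0.1472, 0.0516]
tool_rot: [0.302, -3.127, -0.0]
ft_force: [1.1, 0.2, 0.9]
grip_width: 0.328
grip_force: 0.0
t4.30 pos [ 0.5099 -0.1472  0.0516] yaw 11.02 tilt [-0.      0.0001] F [1.1 0.2 0.9] w 0.328 gf 0.0 turn 0.000 shift [  0.6   1.4 -68.4]
```

```bash
python3 -m crank '[[[0,0,0,0,1],[0,0,0,0,1],[0,0,0,0,1],[0,0,0,0,1],[0,0,0,0,1],[0,0,0,0,1]]]' && python3 -m crank '[[[0,0,-5,0,1],[0,0,-15,0,1],[0,0,-25,0,1],[0,0,-25,0,1],[0,0,-25,0,1],[0,0,-25,0,1],[0,0,0,0,1],[0,0,0,0,1]]]' && python3 -c "
from h import *
d=get_image('side');c=d['pixels'][100:250,230:380];cv2.imwrite('pics/s3.png',cv2.resize(c,None,fx=4,fy=4,interpolation=2)[:,:,::-1])
go(.5428,.0757,.171,-12.2)"
```

```text
time: 4.8
position: [0.5099, -0.1472, 0.0517]
tool_rot: [-0.301, 3.127, 0.0]
ft_force: [-0.6, 0.7, -0.4]
grip_width: 0.01
grip_force: 0.0
time: 5.47
position: [0.5111, -0.1476, 0.1735]
tool_rot: [-0.301, 3.123, -0.001]
ft_force: [0.7, -0.9, -0.7]
grip_width: 0.006
grip_force: 0.0
t5.52 pos [ 0.51   -0.1472  0.172 ] yaw 11.01 tilt [0.0009 0.0003] F [ 0.3  0.1 -0.1] w 0.007 gf 0.0 turn 0.405 shift [ 15.1 224.8   1.1]
```

View pics/s3.png

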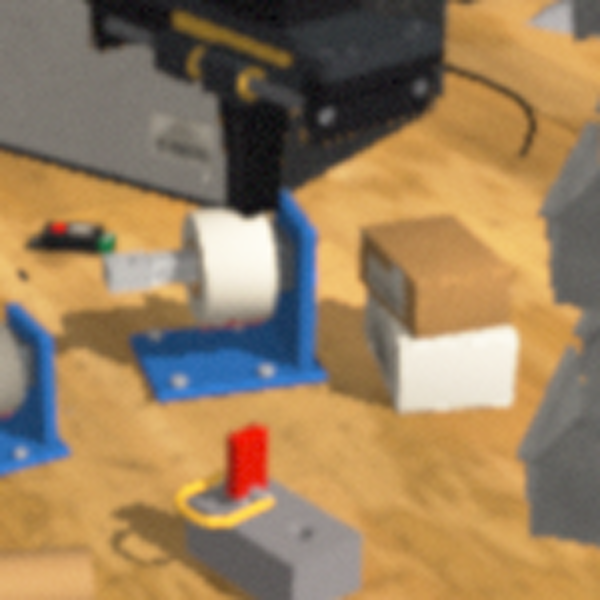

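The picture shows shut, empty fingers with their tip at image ~(293,152). The pin is undisturbed in its block. Next I check where the reported TCP should appear.

Run:
```python
from h import *
np.set_printoptions(precision=4,suppress=True)
s=get_image("side");t=get_image("top");p=ctrl.get_state()["position"];print(p,"TCP side",proj(s,p),"top",proj(t,p))
print(proj(s,[.509,-.146,.080]),proj(s,[.509,-.146,.04]),"seen head top ~(292,208), bottom (291,224)")
print("tip seen, on z=.172:",onz(s,293,152,.172))
cv2.imwrite("pics/t3.png",cv2.resize(t["pixels"][120:260,190:340],None,fx=4,fy=4,interpolation=2)[:,:,::-1])
```

```text
[ 0.5091 -0.147   0.1705] TCP side [292.1424 170.4732] top [280.1344 187.0722]
[291.6569 207.9725] [291.5584 223.5982] seen head top ~(292,208), bottom (291,224)
tip seen, on z=.172: [ 0.5549 -0.0663  0.172 ]
```

View pics/t3.png

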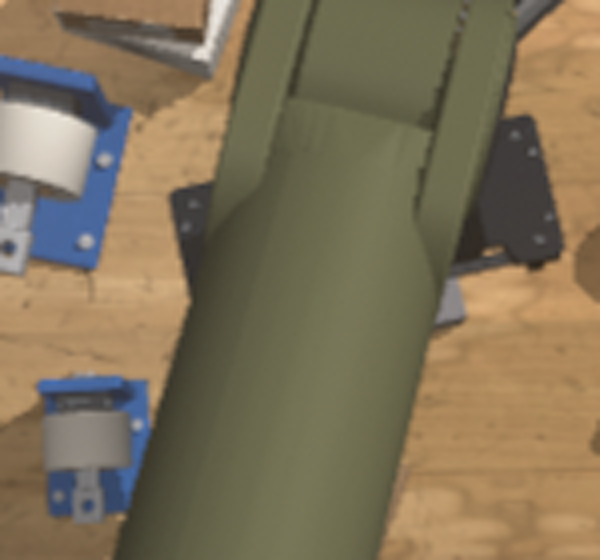

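The top picture shows the arm over the block. The gripper body's ends are at crop (182,245) and (548,185), so its centre is near image (281,173). In the side view the fingertip appears about 18 px above where the reported TCP projects, so I'll separate a height offset from a lateral one.

Run:
```python
from h import *
np.set_printoptions(precision=4,suppress=True)
s=get_image("side");t=get_image("top")
print("s2 finger -y expected",proj(s,[.517,-.193,.159]),proj(s,[.5,-.19,.159]),"seen ~(307,167)")
for z in(.24,.3,.35):print(z,"top body ctr",proj(t,[.509,-.147,z]))
print("tri tip/body", tri(ray(s,293,152),ray(t,281,173)))
for dz in(0,.03,.04,.045,.05):print(dz,proj(s,[.509,-.147,.1705+dz]))
# corners of gripper body
for z in(.24,.28,.30):
  q=[onz(t,190+a/4-.4,120+b/4-.4,z) for a,b in((172,190),(192,300),(533,117),(560,265))];print(z,*q,np.mean(q,0),np.linalg.norm(q[0]-q[2]))
p=s["pixels"][100:165,255:345].astype(int);m=(p.max(2)<55).astype(np.uint8)
for r in range(35,62,3):
  u=np.nonzero(m[r,15:60])[0];print(100+r,(270+u.min(),270+u.max(),len(u)) if len(u) else None)
```

```text
s2 finger -y expected [306.3878 183.5348] [298.3289 184.7349] seen ~(307,167)
0.24 top body ctr [280.4259 181.9875]
0.3 top body ctr [280.7002 176.9615]
0.35 top body ctr [280.9571 172.2523]
tri tip/body (array([ 0.5243, -0.1447,  0.2105]), [np.float64(0.011034965490890933), np.float64(0.011034965490891079)])
0 [292.1233 170.5041]
0.03 [292.2103 157.2543]
0.04 [292.2399 152.7478]
0.045 [292.2548 150.4773]
0.05 [292.2698 148.1952]
0.24 [ 0.5445 -0.0432  0.24  ] [ 0.4835 -0.0532  0.24  ] [ 0.5807 -0.2423  0.24  ] [ 0.4979 -0.254   0.24  ] [ 0.5266 -0.1482  0.24  ] 0.20233673807386074
0.28 [ 0.5361 -0.0469  0.28  ] [ 0.4776 -0.0565  0.28  ] [ 0.5708 -0.2378  0.28  ] [ 0.4914 -0.249   0.28  ] [ 0.519  -0.1476  0.28  ] 0.19402829837199945
0.3 [ 0.5319 -0.0487  0.3   ] [ 0.4746 -0.0582  0.3   ] [ 0.5658 -0.2356  0.3   ] [ 0.4881 -0.2465  0.3   ] [ 0.5151 -0.1473  0.3   ] 0.18987407852106872
135 (np.int64(285), np.int64(314), 30)
138 (np.int64(286), np.int64(314), 23)
141 (np.int64(286), np.int64(309), 24)
144 (np.int64(286), np.int64(305), 20)
147 (np.int64(287), np.int64(298), 12)
150 (np.int64(286), np.int64(298), 13)
153 (np.int64(288), np.int64(298), 11)
156 None
159 None
```

The fingertips really sit about 40 mm above the reported TCP, both open and shut, and xy agrees. That explains the empty grasp: the fingers closed above the head. I'll open, go down partway and look again.

```bash
python3 -m crank '[[[0,0,0,0,-1],[0,0,0,0,-1],[0,0,0,0,-1],[0,0,0,0,-1],[0,0,0,0,-1],[0,0,0,0,-1],[0,0,0,0,-1],[0,0,0,0,-1],[0,0,0,0,-1],[0,0,0,0,-1]]]' && python3 -m crank '[[[0,0,20,0,-1],[0,0,30,0,-1],[0,0,35,0,-1],[0,0,30,0,-1],[0,0,15,0,-1],[0,0,5,0,-1],[0,0,0,0,-1],[0,0,0,0,-1]]]' && python3 -c "
from h import *
d=get_image('side');c=d['pixels'][150:260,220:360];cv2.imwrite('pics/s4.png',cv2.resize(c,None,fx=5,fy=5,interpolation=2)[:,:,::-1])
go(.51,-.146,.013,11)"
```

```text
time: 6.55
position: [0.5099, -0.1472, 0.1717]
tool_rot: [-0.301, 3.127, 0.0]
ft_force: [0.6, 0.3, -0.6]
grip_width: 0.683
grip_force: 0.0
time: 7.22
position: [0.5107, -0.1475, 0.0376]
tool_rot: [-0.301, 3.126, -0.001]
ft_force: [0.4, 0.6, 0.5]
grip_width: 0.997
grip_force: 0.0
t7.27 pos [ 0.5113 -0.1475  0.0381] yaw 11.01 tilt [ 0.0026 -0.0003] F [-0.2 -0.4 -0.1] w 1.0 gf 0.0 turn 0.000 shift [ 1.   1.8 25.1]
```

View pics/s4.png

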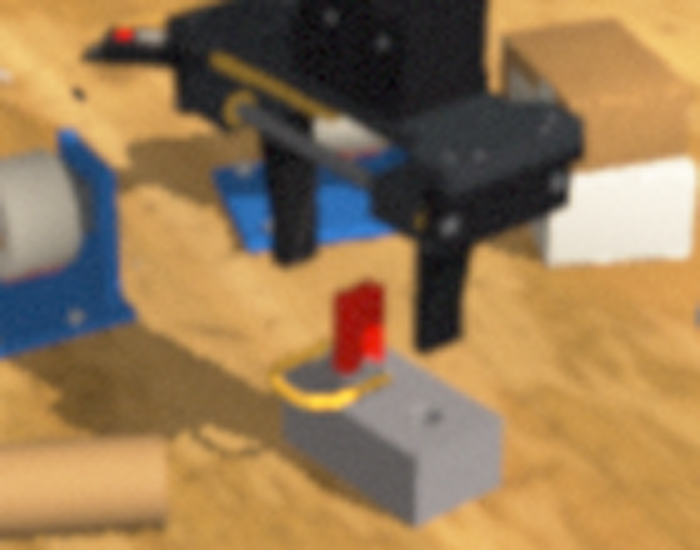

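The picture shows the open fingers straddling the head, tips at crop (293,262) and (440,347). The mean corresponds to z≈0.078 against a reported 0.038, which confirms the +40 mm offset. I go down 24 mm more and close.

```bash
python3 -m crank '[[[0,1,8,0,-1],[0,1,8,0,-1],[0,0,5,0,-1],[0,0,3,0,-1],[0,0,0,0,-1],[0,0,0,0,-1]]]' 30 && python3 -m crank '[[[0,0,0,0,1],[0,0,0,0,1],[0,0,0,0,1],[0,0,0,0,1],[0,0,0,0,1],[0,0,0,0,1],[0,0,0,0,1],[0,0,0,0,1],[0,0,0,0,1],[0,0,0,0,1]]]' && python3 -m crank '[[[0,0,0,0,1],[0,0,0,0,1],[0,0,0,0,1],[0,0,0,0,1]]]'
```

```text
time: 7.77
position: [0.5094, -0.1453, 0.0124]
tool_rot: [0.301, -3.127, -0.0]
ft_force: [-0.5, -0.2, -0.2]
grip_width: 0.999
grip_force: 0.0
time: 8.6
position: [0.5096, -0.1452, 0.0127]
tool_rot: [-0.302, 3.127, 0.0]
ft_force: [-0.5, -0.4, 0.0]
grip_width: 0.324
grip_force: 0.0
time: 8.93
position: [0.5095, -0.1453, 0.0127]
tool_rot: [-0.301, 3.127, 0.0]
ft_force: [-0.5, -0.1, -0.3]
grip_width: 0.135
grip_force: 30.0
```

Gripped: 11.8 mm wide at 30 N. The tip was 8 mm up, so tip z = reported z − 4.7 mm; home is then reported 0.0597 and spindle-top contact 0.0877. I lift and turn.

```bash
python3 -m crank '[[[0,0,-8,0,1],[0,0,-20,0,1],[0,0,-30,0,1],[0,0,-30,0,1],[0,0,-25,0,1],[0,0,-10,0.1,1],[0,0,0,0.1,1],[0,0,0,0.1,1],[0,0,0,0.105,1],[0,0,0,0,1]]]' && python3 -c "
from h import *
go(.5428,.0757,.115,-12.2)"
```

```text
time: 9.77
position: [0.5094, -0.1453, 0.1361]
tool_rot: [0.338, 3.123, 0.0]
ft_force: [-0.8, -0.3, -1.9]
grip_width: 0.133
grip_force: 30.0
t9.77 pos [ 0.5094 -0.1453  0.1361] yaw -12.35 tilt [0.0003 0.0002] F [-0.8 -0.3 -1.9] w 0.133 gf 30.0 turn -0.003 shift [ 14.1 223.   21.2]
```

```bash
python3 -m crank '[[[2,25,0,0,1],[2,35,0,0,1],[3,38,0,0,1],[3,38,0,0,1],[2,38,0,0,1],[2,30,0,0,1],[0,19,10,0,1],[0,0,10,0,1],[0,0,2,0,1],[0,0,0,0,1]]]'
python3 - <<'E'
from h import *
np.set_printoptions(precision=4,suppress=True)
go(.5428,.0757,.115,-12.2)
s=get_image("side");t=get_image("top")
a=cv2.resize(s["pixels"][110:210,230:330],None,fx=6,fy=6,interpolation=2)
cv2.imwrite("pics/s5.png",a[:,:,::-1])
cv2.imwrite("pics/t5.png",t["pixels"][:,:,::-1])
p=s["pixels"].astype(int);m=(p[...,0]>90)&(p[...,1]<50)&(p[...,2]<50);m[:120]=0;m[200:]=0;m[:,:240]=0;m[:,310:]=0
v,u=np.nonzero(m);print(len(u),u.mean(),v.mean(),u.min(),u.max(),v.min(),v.max())
print("exp hole",proj(s,[.5428,.0757,.083]),"exp tip",proj(s,[.5428,.0757,.1103-.0]))
E
```

```text
time: 10.6
position: [0.542, 0.0743, 0.1127]
tool_rot: [-0.332, -3.122, 0.003]
ft_force: [-0.3, -0.3, -1.0]
grip_width: 0.133
grip_force: 30.0
t10.60 pos [0.542  0.0743 0.1127] yaw -12.15 tilt [-0.0022 -0.0016] F [-0.3 -0.3 -1. ] w 0.133 gf 30.0 turn 0.001 shift [-0.5  1.6 -2.3]
25 254.76 140.92 243 265 130 158
exp hole [261.9903 165.4462] exp tip [261.7166 155.6052]
```

View pics/s5.png

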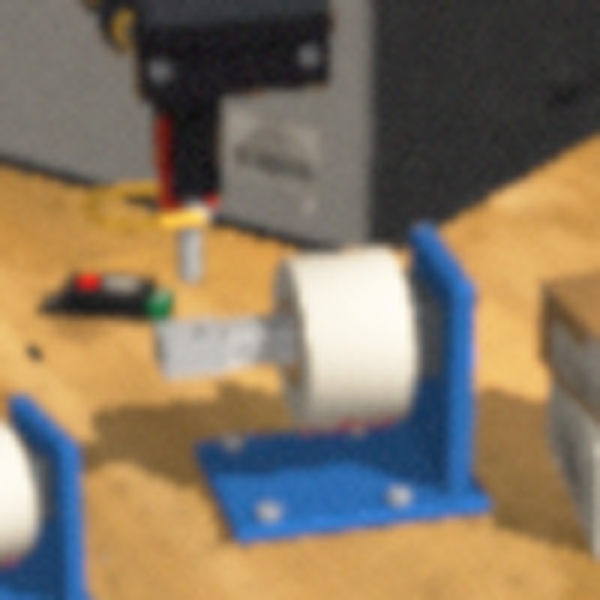

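The picture shows the pin upright, its tip at crop (191,280) and the ring open over the spindle's free end. The spindle end is at crop (160,345). I'll read the hole's gray levels in the same view.

Run:
```python
from h import *
g=get_image("side")["pixels"].mean(2).astype(int)
for i in range(3): g=g+get_image("side")["pixels"].mean(2).astype(int)
print("cols",list(range(254,284)))
for r in range(160,176):print(r,(g[r,254:284]//4).tolist())
```

```text
cols [254, 255, 256, 257, 258, 259, 260, 261, 262, 263, 264, 265, 266, 267, 268, 269, 270, 271, 272, 273, 274, 275, 276, 277, 278, 279, 280, 281, 282, 283]
160 [53, 81, 103, 101, 110, 152, 171, 174, 173, 170, 168, 162, 157, 153, 152, 155, 158, 161, 160, 158, 153, 131, 107, 96, 103, 142, 208, 235, 240, 242]
161 [48, 64, 75, 79, 107, 152, 172, 176, 175, 173, 171, 168, 163, 159, 157, 157, 158, 161, 161, 157, 149, 126, 105, 96, 99, 129, 189, 229, 239, 242]
162 [57, 69, 79, 93, 125, 159, 175, 178, 180, 179, 180, 179, 172, 169, 169, 168, 168, 167, 158, 145, 134, 119, 106, 102, 103, 121, 171, 224, 239, 242]
163 [93, 103, 118, 133, 153, 173, 182, 183, 180, 180, 183, 182, 176, 176, 180, 179, 178, 177, 165, 142, 122, 114, 111, 111, 110, 118, 159, 221, 239, 241]
164 [137, 134, 148, 165, 174, 181, 186, 183, 173, 171, 178, 182, 179, 178, 183, 187, 187, 185, 178, 157, 129, 117, 120, 121, 121, 120, 155, 220, 238, 241]
165 [158, 145, 152, 171, 182, 185, 189, 185, 174, 170, 181, 185, 183, 180, 190, 197, 199, 197, 189, 171, 144, 129, 128, 131, 129, 124, 153, 219, 238, 240]
166 [163, 145, 141, 167, 184
[... 817 characters left out ...]
194, 200, 198, 192, 183, 174, 164, 159, 151, 132, 114, 103, 102, 117, 158, 203, 218]
172 [154, 155, 157, 167, 180, 188, 187, 187, 186, 187, 186, 182, 180, 179, 179, 177, 180, 179, 177, 174, 169, 165, 141, 115, 97, 96, 116, 153, 194, 212]
173 [151, 155, 159, 166, 174, 177, 178, 177, 177, 176, 174, 163, 152, 147, 146, 151, 165, 171, 173, 172, 173, 169, 150, 122, 97, 95, 113, 149, 186, 203]
174 [148, 151, 153, 160, 163, 164, 166, 168, 169, 169, 166, 154, 131, 116, 116, 122, 137, 146, 149, 152, 162, 164, 150, 126, 106, 101, 115, 145, 178, 194]
175 [147, 148, 150, 154, 153, 155, 157, 161, 162, 162, 161, 152, 127, 108, 104, 108, 113, 117, 118, 122, 137, 142, 135, 121, 112, 109, 119, 142, 168, 182]
```

```bash
python3 -m crank '[[[-4,1.3,0,0,1],[0,0,8,0,1],[0,0,8,0,1],[0,0,4,0,1],[0,0,1,0,1],[0,0,0,0,1],[0,0,0,0,1]]]' && python3 -m crank '[[[0,0,1,0,1],[0,0,0.5,0,1],[0,0,0.5,0,1],[0,0,0,0,1]]]'; python3 -c "
from h import *
go(.5428,.0757,.0877,-12.2)"
```

```text
time: 11.48
position: [0.547, 0.0761, 0.0925]
tool_rot: [-0.334, -3.124, 0.0]
ft_force: [-0.0, 0.1, -1.8]
grip_width: 0.138
grip_force: 30.0
time: 11.82
position: [0.5472, 0.0761, 0.0908]
tool_rot: [0.334, 3.124, 0.0]
ft_force: [0.2, -0.2, -1.5]
grip_width: 0.133
grip_force: 30.0
t11.82 pos [0.5472 0.0761 0.0908] yaw -12.19 tilt [0.0003 0.0001] F [ 0.2 -0.2 -1.5] w 0.133 gf 30.0 turn 0.000 shift [ 4.2 -1.3  3. ]
```

```bash
python3 -m crank '[[[0,-0.8,1,0,1],[0,0,0.5,0,1],[0,0,0.5,0,1],[0,0,0,0,1]]]' && python3 -m crank '[[[0,0,0.5,0,1],[0,0,0,0,1],[0,0,0,0,1]]]' && python3 -m crank '[[[0,0,0.5,0,1],[0,0,0,0,1],[0,0,0,0,1]]]'
```

```text
time: 12.15
position: [0.5469, 0.0753, 0.0886]
tool_rot: [-0.334, -3.124, -0.0]
ft_force: [-0.0, -0.2, -1.4]
grip_width: 0.138
grip_force: 30.0
time: 12.4
position: [0.547, 0.0753, 0.0882]
tool_rot: [0.334, 3.124, 0.0]
ft_force: [0.2, 0.6, -1.9]
grip_width: 0.135
grip_force: 30.0
time: 12.65
position: [0.547, 0.0753, 0.0877]
tool_rot: [0.334, 3.124, 0.0]
ft_force: [-0.2, -0.2, -1.3]
grip_width: 0.128
grip_force: 30.0
```

```bash
for i in 1 2 ; do python3 -m crank '[[[0,0,0.5,0,1],[0,0,0,0,1],[0,0,0,0,1]]]' | egrep 'pos|ft'; done;  python3 -m crank '[[[0,0,0.5,0,1],[0,0,0,0,1],[0,0,0,0,1]]]'
```

```text
position: [0.5471, 0.0753, 0.0876]
ft_force: [-1.3, -0.6, 2.9]
position: [0.5472, 0.0753, 0.0875]
ft_force: [-2.5, -0.6, 4.5]
time: 13.4
position: [0.5472, 0.0754, 0.0874]
tool_rot: [0.334, 3.123, 0.001]
ft_force: [-2.7, -1.3, 7.7]
grip_width: 0.135
grip_force: 30.0
```

Contact at reported 0.0876, as predicted, so the pin is on the spindle top on the roll side of the hole. Next I slide outward.

```bash
python3 -m crank '[[[0.7,0,-0.3,0,1],[0,0,0,0,1]]]'| egrep 'pos|ft'; python3 -m crank '[[[0.7,0,0,0,1],[0,0,0,0,1]]]'| egrep 'pos|ft'; python3 -m crank '[[[0.7,0,0,0,1],[0,0,0,0,1]]]'| egrep 'pos|ft'; python3 -m crank '[[[0.7,0,0,0,1],[0,0,0,0,1]]]'| egrep 'pos|ft'
```

```text
position: [0.5471, 0.0754, 0.0875]
ft_force: [-1.9, -1.1, 6.8]
position: [0.5469, 0.0754, 0.0875]
ft_force: [-0.5, -1.7, 5.6]
position: [0.5466, 0.0755, 0.0875]
ft_force: [2.0, -2.2, 4.7]
position: [0.5459, 0.0757, 0.0874]
ft_force: [2.1, -0.9, 5.2]
```

```bash
for i in 1; do python3 -m crank '[[[0.7,0,0,0,1],[0,0,0,0,1]]]'| egrep 'pos|ft'; python3 -m crank '[[[0.7,0,0,0,1],[0,0,0,0,1]]]'| egrep 'pos|ft'; python3 -m crank '[[[0.7,0,0,0,1],[0,0,0,0,1]]]'| egrep 'pos|ft'; done
```

```text
position: [0.545, 0.076, 0.0873]
ft_force: [2.8, -0.0, 5.0]
position: [0.5426, 0.0764, 0.0863]
ft_force: [0.1, 0.5, -1.7]
position: [0.5415, 0.0768, 0.0856]
ft_force: [2.4, -0.0, -1.4]
```

It dropped into the hole at about (0.542, 0.0765). I back off slightly and lower gently.

```bash
python3 -m crank '[[[-0.6,0,0.5,0,1],[0,0,0,0,1]]]'| egrep 'pos|ft'; python3 -m crank '[[[0,0,1,0,1],[0,0,1,0,1],[0,0,0,0,1]]]'| egrep 'pos|ft';python3 -m crank '[[[0,0,1,0,1],[0,0,1,0,1],[0,0,0,0,1]]]'| egrep 'pos|ft'
```

```text
position: [0.5418, 0.0766, 0.0852]
ft_force: [1.9, 2.2, -1.7]
position: [0.5422, 0.0764, 0.0834]
ft_force: [1.3, 0.9, -1.7]
position: [0.5424, 0.0763, 0.0817]
ft_force: [-0.4, 0.6, -2.5]
```

```bash
python3 -m crank '[[[0,0,1.5,0,1],[0,0,1.5,0,1],[0,0,1.5,0,1],[0,0,1.5,0,1],[0,0,0,0,1]]]'| egrep 'pos|ft'; python3 -m crank '[[[0,0,1.5,0,1],[0,0,1.5,0,1],[0,0,1.5,0,1],[0,0,1.5,0,1],[0,0,0,0,1]]]'| egrep 'pos|ft'
```

```text
position: [0.5426, 0.0763, 0.0756]
ft_force: [-0.7, 0.7, -1.7]
position: [0.5427, 0.0763, 0.0696]
ft_force: [0.3, 1.8, -1.6]
```

```bash
python3 -m crank '[[[0,0,1.5,0,1],[0,0,1.5,0,1],[0,0,1.5,0,1],[0,0,1.5,0,1],[0,0,0,0,1]]]'| egrep 'pos|ft'; python3 -m crank '[[[0,0,1,0,1],[0,0,1,0,1],[0,0,0,0,1]]]'| egrep 'pos|ft'
```

```text
position: [0.5426, 0.0763, 0.0636]
ft_force: [0.6, 1.4, -1.2]
position: [0.5427, 0.0763, 0.0618]
ft_force: [0.2, 2.1, -1.2]
```

```bash
for i in 1; do python3 -m crank '[[[0,0,1,0,1],[0,0,0.5,0,1],[0,0,0,0,1]]]'| egrep 'pos|ft'; python3 -m crank '[[[0,0,0.5,0,1],[0,0,0,0,1],[0,0,0,0,1]]]'| egrep 'pos|ft'; python3 -m crank '[[[0,0,0.5,0,1],[0,0,0,0,1],[0,0,0,0,1]]]'| egrep 'pos|ft'; done
```

```text
position: [0.5427, 0.0762, 0.0604]
ft_force: [1.4, 1.2, -1.8]
position: [0.5428, 0.0762, 0.06]
ft_force: [0.7, 1.7, -0.8]
position: [0.5428, 0.0763, 0.0596]
ft_force: [-0.8, 1.4, 1.5]
```

Flush. I press slightly, hold, release and lift away.

```bash
python3 -m crank '[[[0,0,0.7,0,1],[0,0,0,0,1],[0,0,0,0,1],[0,0,0,0,1]]]'| egrep 'pos|ft'; python3 -m crank '[[[0,0,-0.7,0,-1],[0,0,0,0,-1],[0,0,0,0,-1],[0,0,0,0,-1],[0,0,0,0,-1],[0,0,0,0,-1]]]'; python3 -m crank '[[[0,0,-8,0,-0.5],[0,0,-20,0,-0.5],[0,0,-25,0,-0.5],[0,0,-25,0,-0.5],[0,0,-5,0,0],[10,0,0,0,1],[15,0,0,0,1],[12,0,0,0,1],[0,0,0,0,1],[0,0,0,0,1]]]'
python3 - <<'E'
from h import *
go(.5428-.037*.977,.0763+.037*.211,.14,-12.2)
d=get_image('side');cv2.imwrite('pics/s6.png',cv2.resize(d['pixels'][80:210,220:340],None,fx=4.6,fy=4.6,interpolation=2)[:,:,::-1])
E
```

```text
position: [0.5429, 0.0762, 0.0596]
ft_force: [-2.7, 0.8, 5.5]
time: 18.32
position: [0.5426, 0.0761, 0.0593]
tool_rot: [-0.334, -3.124, 0.0]
ft_force: [-0.1, -0.2, -0.7]
grip_width: 0.502
grip_force: 0.0
time: 19.15
position: [0.5054, 0.0843, 0.1417]
tool_rot: [-0.332, -3.123, 0.0]
ft_force: [0.7, 0.4, 0.2]
grip_width: 0.377
grip_force: 0.0
t19.15 pos [0.5054 0.0843 0.1417] yaw -12.13 tilt [-0.0012  0.0001] F [0.7 0.4 0.2] w 0.377 gf 0.0 turn 0.001 shift [-1.3  0.1  1.7]
```

View pics/s6.png

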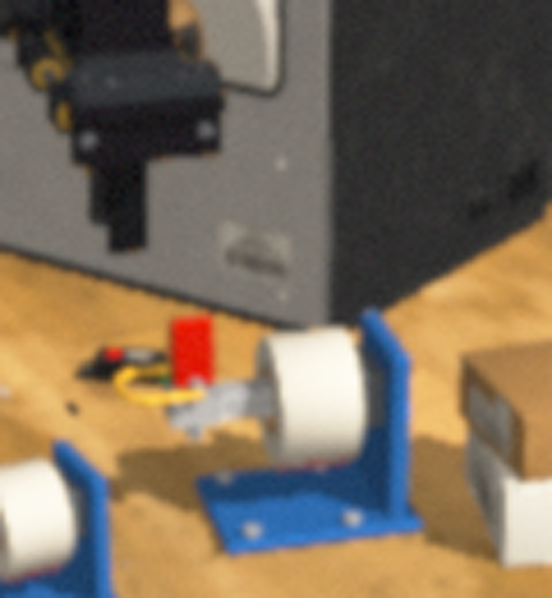

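The picture shows the pin standing home, red head at crop (192,350), with its ring open at (118,380) and the fingers above the ring's end. I finish closing and descend to just above the bar (reported ≈0.0525).

```bash
python3 -m crank '[[[-1,0,0,0,1],[0,0,10,0,1],[0,0,20,0,1],[0,0,20,0,1],[0,0,18,0,1],[0,0,8,0,1],[0,0,4,0,1],[0,0,0,0,1],[0,0,0,0,1]]]' && python3 -m crank '[[[0,0,2,0,1],[0,0,2,0,1],[0,0,2,0,1],[0,0,0,0,1]]]'| egrep 'pos|ft|wid'; python3 -m crank '[[[0,0,2,0,1],[0,0,2,0,1],[0,0,2,0,1],[0,0,0,0,1]]]'| egrep 'pos|ft'
```

```text
time: 19.95
position: [0.5082, 0.0838, 0.0629]
tool_rot: [0.334, 3.123, 0.0]
ft_force: [-0.1, 0.5, -0.1]
grip_width: 0.007
grip_force: 0.0
position: [0.5076, 0.0839, 0.0565]
ft_force: [0.3, 0.9, 0.8]
grip_width: 0.005
position: [0.5074, 0.0839, 0.0503]
ft_force: [-1.7, -0.6, 3.3]
```

```bash
python3 -m crank '[[[0,0,2,0,1],[0,0,2,0,1],[0,0,2,0,1],[0,0,2,0,1],[0,0,0,0,1]]]'| egrep 'pos|ft'; python3 -m crank '[[[0,0,2,0,1],[0,0,2,0,1],[0,0,2,0,1],[0,0,0,0,1]]]'| egrep 'pos|ft';  python3 -m crank '[[[0,0,2,0,1],[0,0,2,0,1],[0,0,1,0,1],[0,0,0,0,1]]]'| egrep 'pos|ft'
```

```text
position: [0.5078, 0.0837, 0.0422]
ft_force: [0.0, -0.1, 2.4]
position: [0.5086, 0.0836, 0.0366]
ft_force: [2.1, -0.6, 4.0]
position: [0.5074, 0.0838, 0.0312]
ft_force: [1.7, 0.4, 3.1]
```

```bash
python3 -m crank '[[[0,0,2,0,1],[0,0,1.5,0,1],[0,0,0,0,1]]]'| egrep 'pos|ft'; python3 -m crank '[[[0,0,1.5,0,1],[0,0,1,0,1],[0,0,0,0,1]]]'| egrep 'pos|ft';  python3 -m crank '[[[0,0,1,0,1],[0,0,1,0,1],[0,0,0,0,1]]]'| egrep 'pos|ft'
```

```text
position: [0.5073, 0.0838, 0.0276]
ft_force: [2.3, 0.3, 3.1]
position: [0.507, 0.0839, 0.0251]
ft_force: [1.6, -0.6, 2.6]
position: [0.5054, 0.0838, 0.0221]
ft_force: [-0.2, -0.9, -0.3]
```

The force vanished, so the ring snapped over. I lift straight up and away, then check numerically (the picture views are used up).

```bash
python3 -m crank '[[[1,0,-8,0,1],[1,0,-20,0,1],[0,0,-30,0,1],[0,0,-35,0,1],[0,0,-35,0,1],[20,0,-10,0,1],[30,0,0,0,1],[20,0,0,0,1],[0,0,0,0,1],[0,0,0,0,1]]]'
python3 - <<'E'
from h import *
np.set_printoptions(precision=4,suppress=True)
s=get_image("side")
def msk(p):
    p=p.astype(int);return (p[...,0]>170)&(p[...,1]>120)&(p[...,2]<60)
def st(m):
    v,u=np.nonzero(m[140:200,235:280]);return list(zip((u+235).tolist(),(v+140).tolist()))
b=cv2.imread("pics/s6.png")  # before (4.6x crop from 220,80)
bb=cv2.resize(b,(120,130),interpolation=cv2.INTER_AREA)[:,:,::-1];mb=msk(bb);v,u=np.nonzero(mb);print("before n",len(u),(u+220).min(),(u+220).max(),(v+80).min(),(v+80).max())
q=st(msk(s["pixels"]));print("after",len(q),q)
X=np.array([.977,-.211,0]);h=np.array([.5428,.0763,0])
for nm,p in(("hinge",h+[0,0,.09]),("tip",h+[0,0,.055]),("shut end",h+[0,0,.049]),("open end",h-X*.041+[0,0,.09]),("head top",h+[0,0,.127]),("head bot",h+[0,0,.087])):print(nm,proj(s,p))
p=s["pixels"].astype(int);m=(p[...,0]>130)&(p[...,1]<60)&(p[...,2]<60);v,u=np.nonzero(m[130:175,245:285]);print("red",u.mean()+245,v.mean()+130,u.min()+245,u.max()+245,v.min()+130,v.max()+130)
d=cv2.absdiff(cv2.cvtColor(s["pixels"][155:200,240:285],7),cv2.cvtColor(np.ascontiguousarray(bb[75:120,20:65]),7));v,u=np.nonzero(d>40);print("changed",len(u),u.min()+240,u.max()+240,v.min()+155,v.max()+155)
w=s["pixels"].astype(int);sel=(w[...,0]-w[...,2]>105)
for r in range(156,190):print(r,"".join("#" if x else "." for x in sel[r,240:285]))
E
```

```text
time: 23.28
position: [0.4364, 0.0993, 0.162]
tool_rot: [0.331, 3.124, 0.001]
ft_force: [0.4, 0.0, 0.2]
grip_width: 0.006
grip_force: 0.0
before n 20 224 255 140 165
after 5 [(262, 176), (263, 176), (262, 177), (263, 177), (264, 177)]
hinge [261.8198 162.8564]
tip [262.1652 175.2245]
shut end [262.2234 177.3099]
open end [246.0138 164.699 ]
head top [261.4438 149.3922]
head bot [261.8498 163.9303]
red 260.1188118811881 155.63366336633663 245 264 149 163
changed 54 244 261 159 190
156 ...####..........##################..........
157 ...###...........##################..........
158 .................##################..........
159 .................##################..........
160 .................##################..........
161 .................##################..........
162 .................####...###..................
163 ..................###........................
164 ......######.................................
165 ###############........#.....................
166 ###############........#.....................
167 ###############........#.....................
168 ###########
[... 384 characters left out ...]

176 ###################..#####...................
177 #########............####....................
178 ######................##.....................
179 #####........................................
180 .####........................................
181 ..###........................................
182 ....#........................................
183 .............................................
184 .............................................
185 .............................................
186 .............................................
187 .............................................
188 .........###.................................
189 .........####................................
```

The ring's side wire runs down column 263 to its end at (262,177), which matches the predicted shut position (262.2,177.3). The red head's top at row 149 matches the home height. The robot is clear, so I hand in.

```bash
python3 -c "
from h import *
print(job.close_job())"
```

```text
the job is handed in; nothing more can be done
None
```

The job is handed in at about 23 s of robot time. The camera check showed the linch pin home in the larger stand's spindle with its ring shut under the tip; the gripper was clear and never went near the tape measure or white jar, and no verdict came back.

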